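# Feed the orange caps through the gate into the lane

## Task

Push the three orange caps across the grey tray and through its yellow gate, one at a time, until all three stand in a row right inside the narrow lane behind the gate. Only push them with the fingers: do not lift any cap, and do not slip one in over the low walls. Leave the bigger white cap and the things lying round the tray where they are.

Things in the scene. Friction and masses are not known exactly. Their poses are not given: they have to be found in the camera images.
- tray: fixed tray: grey deck, top 10 mm above the bench; its aluminium rims and yellow gate and lane walls are only 7 mm high (tops 17 mm above the bench). Origin on the bench under the middle of the gate's narrow end, z up. The open deck inside the rims spans x -90 to 90 mm, y 12 to 176 mm; the gate is in the middle of the rim at y = 12 mm, the lane goes from it along -y
- gate (a point): middle of the gate's narrow end, where the lane begins, on the deck surface; axes as the tray's. The yellow cheeks, at 45 degrees, narrow from 59 mm at y = 12 mm to 35 mm here. Caps pass along -y; one counts as in the lane when its centre is 10 mm past this line (wholly in at 15 mm)
- lane_end (a point): foot of the end stop's face, 100 mm past the gate, on the floor of the lane, which is level with the deck, 35 mm wide, open above and just long enough for the three caps in a row
- cap_1: loose orange plastic cap, a flat-topped upright cylinder 30 mm across and 16 mm tall, 16 to 30 g; origin at the centre of its underside, z up. It starts standing on the open deck of the tray; the three are alike
- cap_2: loose orange plastic cap, a flat-topped upright cylinder 30 mm across and 16 mm tall, 16 to 30 g; origin at the centre of its underside, z up. It starts standing on the open deck of the tray; the three are alike
- cap_3: loose orange plastic cap, a flat-topped upright cylinder 30 mm across and 16 mm tall, 16 to 30 g; origin at the centre of its underside, z up. It starts standing on the open deck of the tray; the three are alike
- white_cap: loose white plastic cap, a disc 39 mm across and 12 mm tall, standing on the tray's deck beside the orange ones (which of the four places it has varies); too wide for the gate, to be left alone; origin at the centre of its underside
- relay_board: loose green circuit board with black and green parts, 42 x 70 x 35 mm, on the bench near the lane; leave alone; origin at the centre of its underside
- tip_tin: loose round tin of brass wool, 67 mm across, 35 mm tall, on the bench beyond the lane; above and behind it, about x 0.62, y 0.1, z 0.45 m, a clamp hangs on the shelf edge (keep the wrist clear of it); leave alone; origin at the centre of its underside
- eye_loupe: loose black loupe, 35 mm across, 32 mm tall, on the bench to the left of the tray; leave alone; origin at the centre of its underside
- fuse_carton: loose small white carton, 30 x 55 x 22 mm, on the bench right of the lane; farther right a tall desoldering gun stands fixed in its stand (keep clear of it); leave alone; origin at the centre of its underside

How it is judged (in metres and radians):
On the way, in this order (a step that is already met when the one before it is completed fails the run):
1. a first orange cap is through the gate, in the lane (((y of cap_1 in the frame of gate between -0.095 and -0.01 m and x of cap_1 in the frame of gate between -0.008 and 0.008 m and z of cap_1 in the frame of gate below 0.003 m and angle between cap_1's own z axis and vertical below 0.15 rad) or (y of cap_2 in the frame of gate between -0.095 and -0.01 m and x of cap_2 in the frame of gate between -0.008 and 0.008 m and z of cap_2 in the frame of gate below 0.003 m and angle between cap_2's own z axis and vertical below 0.15 rad) or (y of cap_3 in the frame of gate between -0.095 and -0.01 m and x of cap_3 in the frame of gate between -0.008 and 0.008 m and z of cap_3 in the frame of gate below 0.003 m and angle between cap_3's own z axis and vertical below 0.15 rad))), for 0.2 s.
2. a second orange cap has followed it ((((y of cap_1 in the frame of gate between -0.095 and -0.01 m and x of cap_1 in the frame of gate between -0.008 and 0.008 m and z of cap_1 in the frame of gate below 0.003 m and angle between cap_1's own z axis and vertical below 0.15 rad) and (y of cap_2 in the frame of gate between -0.095 and -0.01 m and x of cap_2 in the frame of gate between -0.008 and 0.008 m and z of cap_2 in the frame of gate below 0.003 m and angle between cap_2's own z axis and vertical below 0.15 rad)) or ((y of cap_1 in the frame of gate between -0.095 and -0.01 m and x of cap_1 in the frame of gate between -0.008 and 0.008 m and z of cap_1 in the frame of gate below 0.003 m and angle between cap_1's own z axis and vertical below 0.15 rad) and (y of cap_3 in the frame of gate between -0.095 and -0.01 m and x of cap_3 in the frame of gate between -0.008 and 0.008 m and z of cap_3 in the frame of gate below 0.003 m and angle between cap_3's own z axis and vertical below 0.15 rad)) or ((y of cap_2 in the frame of gate between -0.095 and -0.01 m and x of cap_2 in the frame of gate between -0.008 and 0.008 m and z of cap_2 in the frame of gate below 0.003 m and angle between cap_2's own z axis and vertical below 0.15 rad) and (y of cap_3 in the frame of gate between -0.095 and -0.01 m and x of cap_3 in the frame of gate between -0.008 and 0.008 m and z of cap_3 in the frame of gate below 0.003 m and angle between cap_3's own z axis and vertical below 0.15 rad)))), for 0.2 s.
3. the third orange cap has followed (y of cap_1 in the frame of gate between -0.095 and -0.01 m and x of cap_1 in the frame of gate between -0.008 and 0.008 m and z of each of cap_1, cap_2, cap_3 in the frame of gate below 0.003 m and angle between each of cap_1, cap_2, cap_3's own z axis and vertical below 0.15 rad and y of cap_2 in the frame of gate between -0.095 and -0.01 m and x of cap_2 in the frame of gate between -0.008 and 0.008 m and y of cap_3 in the frame of gate between -0.095 and -0.01 m and x of cap_3 in the frame of gate between -0.008 and 0.008 m), for 0.2 s.
At the end, for the whole second after the job is handed in: all three orange caps stand flat and at rest on the lane's floor, their centres 10 to 95 mm past the gate line and within 8 mm of the lane's middle; the white cap is within 20 mm of where it started (all of step 3 and linear speed of each of cap_1, cap_2, cap_3 below 0.01 m/s and distance of white_cap from where it was at the start of the episode below 0.02 m); the robot touches nothing.
It fails at once if a cap on the tray is lifted more than 6 mm off the deck (z of any of cap_1, cap_2, cap_3, white_cap in the frame of gate above 0.006 m).
It fails at once if the white cap is pushed more than 20 mm from its place (distance of white_cap from where it was at the start of the episode above 0.02 m).
It fails at once if something round the tray is moved more than 15 mm (distance of any of relay_board, tip_tin, eye_loupe, fuse_carton from where it was at the start of the episode above 0.015 m).
It also fails if it takes over 72 s, if anything falls off the work surface, if the arm or the gripper's body presses on something with over 40 N, if the wrist force passes 120 N, or if a joint passes its speed limit or range.

## Robot

A 6-joint arm with a two-finger parallel gripper is mounted at the origin on a cart in front of the work surface, level with it; the furniture and walls round the work are solid. World frame = base frame: x ahead of the robot, y to its left, z up, the work surface at z = 0. Lengths are in mm, angles in rad, forces in N, time in s.
With the tool pointing down it reaches from about 350 to 775 mm from the base axis. Payload 7.3 kg.
Tool frame: the origin (TCP) lies at the very end of the fingers, on their centre line; the grasp point (between the pads) lies 19 mm behind it; z points along the fingers, y is the line along which they close (so a half turn about z gives the same grasp; the last joint's range is limited). The gripper opens to 92 mm and grips with 3 to 60 N. Pads are 19 mm wide; open, the fingers measure 130 mm over their backs; the gripper's body (75 mm by 190 mm) begins 47 mm behind the grasp point.
Start: joints at [-1.298, 0.342, 1.524, -0, 1.275, -0.146], TCP at [213.523, -479.638, 226.741] pointing down, gripper open.
Joint ranges: [-2.53, 2.53], [-0.77, 2.02], [0.04, 2.7], [-1, 4.14], [0.28, 2.66], [-3.11, 3.11]. Speed limits (rad/s): [2.57, 2.57, 3.14, 3.14, 3.14, 3.14].

## Interface

Orientations are given as [roll, pitch, yaw] about the fixed x, y, z axes, in that order (R = Rz(yaw) Ry(pitch) Rx(roll)).
In Python, from plant import get_obs, capture, close_job gives the robot as it stands. The module is installed in compiled form; this text tells all that it offers.
- The arm moves only by the shell command python3 -m handwheel 'ROWS'. ROWS is JSON, a list of rows, each a list of 3 entries, a list of its own where there are three numbers: the turn, a rotation vector about the tool's x, y, z in degrees, then the shift along the tool's x, y, z in m, then the opening, from 0 (shut) to 1 (fully open). A call has 1 to 12 rows; each row is the pose to reach, as a shift and turn from the pose commanded when the call began, along the tool's axes at that moment; what a row does not reach only later rows make up. A row lasts 1/10 s, in which the tool goes at most 50 mm and 8.59 degrees, less where a joint would pass 70% of its speed; a pose out of reach is approached as far as the arm can. A call with a gripper value outside its range is refused whole. The fingers move at their own pace and stop on an object; the grip force is fixed at half the most. Time passes only in rows, so rows that repeat a pose let the fingers close. It gives the time, the measured TCP pose, the force, the opening and the grip force at its end, in the units of the state.
- get_obs(): the state, without advancing time (a new reading comes with each control period).
- capture(name): name is "scene" or "top" or "wrist"; returns a dict with "image" (480x640x3 uint8, red, green, blue), "depth" (480x640 float32, mm along the optical axis (not along the pixel's ray), 0 where there is no reading), "fx", "fy", "cx", "cy" (pixels), "camera_from_world" (4x4, takes a point from world to camera coordinates). Camera axes: x right, y down, z forward; pixel columns grow to the right and rows downward; lengths in mm; the calibration is good to about 2 mm. The wrist camera is an equidistant fisheye: a pixel r from the principal point sees the ray r / f radians off the axis. A picture is of the moment at which its call begins.
- close_job(): hands the job in; it is judged then, once.
The state is a dict: "time": time; "joint_positions": joint angles; "dq": joint speeds; "tau": joint torques, N m; "tool_pos": TCP position; "tcp_rot": TCP orientation; "contact_force": force on the tool from outside, world axes, zero at the start; "moment": the same for the moment, N m; "grip_width": finger opening in mm; "finger_force": force on a finger pad.
Only numpy, scipy, OpenCV 4.12 (cv2) and the standard library are available. Lean on these libraries where they do the work, as an engineer would, in place of code of your own. Each camera call takes 0.05 s, during which the arm holds its last target. There are 200 camera calls.

## Working session

There is one attempt and no reset: what is moved stays moved. The work goes in short steps, Python scripts to look and compute and a shell command to move; the robot and the scene stay as the last step left them, time stands still between calls to the robot, and variables do not carry over. Pictures are saved under pics/ and viewed, at most 11 in all, crops included, and the job is handed in when it is done.

```bash
mkdir -p pics
python3 - <<'E'
from plant import *
import cv2,numpy as np
o=get_obs();print(o['time'],o['tool_pos'],o['tcp_rot'],o['grip_width'])
for n in ['top','scene']:
    c=capture(n);cv2.imwrite(f'pics/{n}0.png',c['image'][:,:,::-1]);np.savez(f'{n}0.npz',**c)
    print(n,c['fx'],c['fy'],c['cx'],c['cy'],np.round(c['camera_from_world'],3).tolist())
E
```

```text
0.0 [ 213.41160961 -479.22584095  226.06898312] [-3.14010691e+00 -1.95960465e-04  4.18782872e-01] 91.72816076248571
top 452.1653885985875 452.1653885985875 329.36771566363694 238.16826097309973 [[-0.0, -1.0, 0.017, 168.98], [-0.995, -0.002, -0.104, 509.58], [0.104, -0.017, -0.994, 908.581], [0.0, 0.0, 0.0, 1.0]]
scene 621.034998588889 621.034998588889 314.79186131635225 240.51983749544434 [[-0.778, -0.628, 0.015, 500.565], [-0.283, 0.329, -0.901, 136.72], [0.561, -0.705, -0.433, 1199.996], [0.0, 0.0, 0.0, 1.0]]
```

View pics/top0.png

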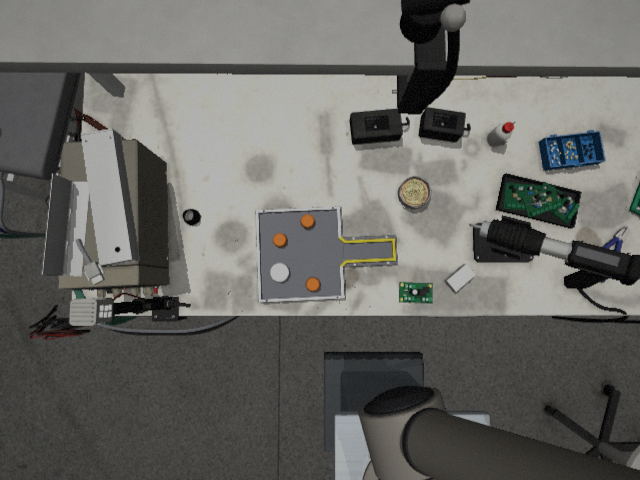

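The top view shows the tray at about (258–343, 207–302). The orange caps are at (307,222), (280,240) and (313,285), the white cap is at (280,272), and the yellow lane runs right from (343,251) to (396,251). I'll convert these to world coordinates.

```bash
cat > h.py <<'E'
import numpy as np,cv2
def toworld(c,uv,z):
    T=c['camera_from_world'];R=T[:3,:3];t=T[:3,3];C=-R.T@t
    uv=np.atleast_2d(uv).astype(float)
    d=np.c_[(uv[:,0]-c['cx'])/c['fx'],(uv[:,1]-c['cy'])/c['fy'],np.ones(len(uv))]@R
    return (C+d*((z-C[2])/d[:,2])[:,None])[:,:2]
def blobs(c,what,roi=None,amin=40):
    h=cv2.cvtColor(c['image'],cv2.COLOR_RGB2HSV)
    lo,hi={'o':((5,150,120),(16,255,255)),'y':((22,130,90),(34,255,255))}[what]
    m=cv2.inRange(h,lo,hi)
    if roi: k=np.zeros_like(m);a,b,e,f=roi;k[b:f,a:e]=1;m=m*k
    n,l,s,ce=cv2.connectedComponentsWithStats(m)
    return m,[(s[i,4],ce[i],s[i,:4]) for i in range(1,n) if s[i,4]>=amin]
E
python3 - <<'E'
from h import *
for n,roi in [('top',(230,180,420,320)),('scene',None)]:
    c=dict(np.load(n+'0.npz'))
    m,b=blobs(c,'o',roi)
    for a,ce,s in b: print(n,'cap',a,ce.round(1),s,toworld(c,ce,24 if n=='top' else 20).round(1))
    m,b=blobs(c,'y',roi,20)
    for a,ce,s in b: print(n,'yel',a,ce.round(1),s)
    if n=='top':
        y,x=np.nonzero(m);P=toworld(c,np.c_[x,y],17);L=P
        print('bbox',P.min(0),P.max(0)); r=cv2.minAreaRect(P.astype(np.float32));print(r)
        for uv in [(258,210),(341,207),(345,298),(260,302)]: print(toworld(c,uv,17).round(1))
c=dict(np.load('top0.npz'));im=c['image'][195:315,240:410,::-1]
a=cv2.resize(im,None,fx=4.7,fy=4.7,interpolation=cv2.INTER_CUBIC);cv2.imwrite('pics/crop0.png',a)
E
```

```text
top cap 126 [307.1 220.4] [301 215  13  12] [[546.4 215.6]]
top cap 126 [279.1 239.3] [273 234  13  12] [[507.  273.2]]
top cap 137 [312.2 283.9] [306 278  13  13] [[415.5 204.5]]
top yel 367 [370.5 250.2] [339 237  57  29]
bbox [454.45298173  32.59629257] [512.76278248 149.1995299 ]
((485.4627685546875, 90.45728302001953), (58.47658920288086, 115.67219543457031), 1.9809898138046265)
[[569.2 318.5]]
[[576.1 144.9]]
[[386.7 137.1]]
[[378.7 311.3]]
scene cap 97 [287.7 258.2] [282 253  12  11] [[540.9 220.6]]
scene cap 109 [283.9 273.7] [278 269  13  11] [[501.1 277.8]]
scene cap 116 [339.3 275.1] [334 270  12  12] [[410.7 208.6]]
scene yel 216 [345.9 248. ] [320 238  47  23]
```

View pics/crop0.png

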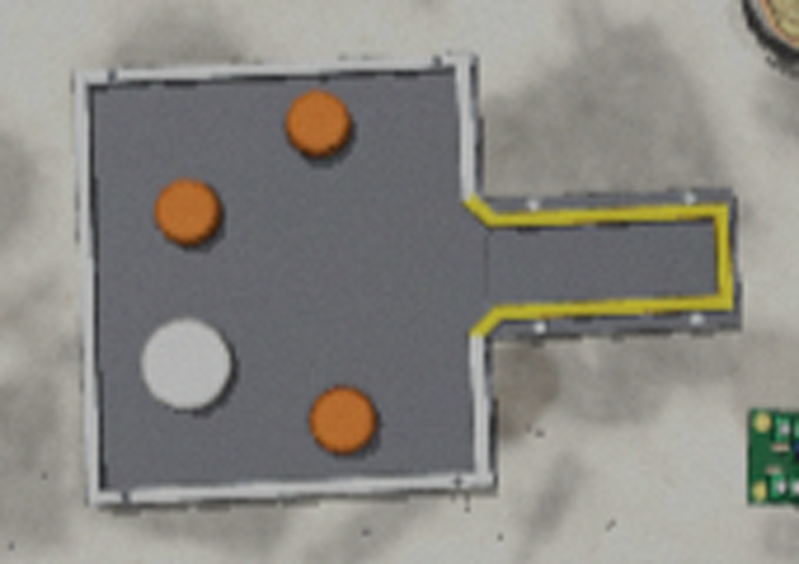

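View pics/scene0.png

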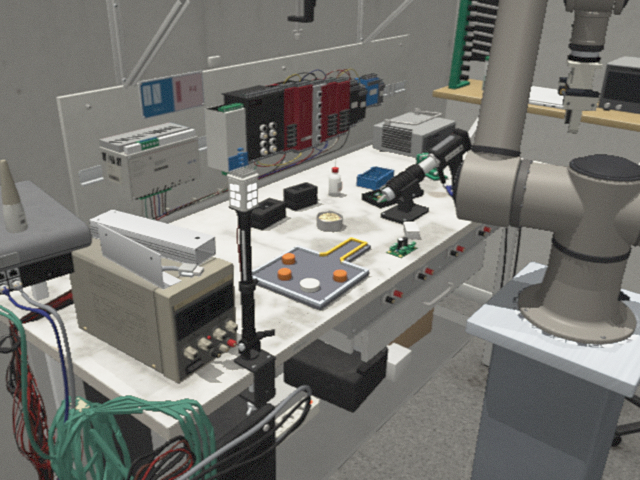

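The crop shows the lane at crop x 490–720 with its axis near y 260. The white cap is at crop (187,364), i.e. full (279.8,272.4), and the tray is turned by about 0.04 rad. The scene view agrees and shows the gun to the right of the lane. Before the transit I'll check obstacle heights and work out the tool-axis shifts.

```bash
cat >> h.py <<'E'
from scipy.spatial.transform import Rotation as Ro
from plant import get_obs
G=np.array([482.6,135.3]);TH=0.040
def tray(p): c,s=np.cos(TH),np.sin(TH); return (np.atleast_2d(p)-G)@np.array([[c,-s],[s,c]])
def world(l): c,s=np.cos(TH),np.sin(TH); return G+np.atleast_2d(l)@np.array([[c,s],[-s,c]])
def togo(wxyz,yaw=None):
    o=get_obs();R=Ro.from_euler('xyz',o['tcp_rot'])
    sh=R.inv().apply(np.array(wxyz)-o['tool_pos'])/1000
    r=0
    if yaw is not None: r=(R.inv()*Ro.from_euler('xyz',[np.pi,0,yaw])).as_rotvec(degrees=True)
    return np.round(r,2),np.round(sh,4)
E
python3 - <<'E'
from h import *
c=dict(np.load('top0.npz'));D=c['depth'];v,u=np.mgrid[:480,:640]
P=np.stack([(u-c['cx'])/c['fx']*D,(v-c['cy'])/c['fy']*D,D],-1)[D>0]
T=c['camera_from_world'];W=(P-T[:3,3])@T[:3,:3]
for y0 in range(-350,350,50):
    r=[]
    for x0 in range(250,700,50):
        k=(W[:,0]>x0)&(W[:,0]<x0+50)&(W[:,1]>y0)&(W[:,1]<y0+50)
        r.append(int(W[k,2].max()) if k.any() else -1)
    print(y0,r)
print('white',tray(toworld(c,(279.8-.4,272.4-.4),22)))
for uv in [(307.1,220.4),(279.1,239.3),(312.2,283.9)]: print(tray(toworld(c,uv,24)))
print(togo([360,-100,330],1.611)); print(togo(list(world((0,80))[0])+[250],1.611))
E
```

```text
-350 [-789, -1, 5, 211, 208, 52, 53, 31, 34]
-300 [-784, -1, 6, 185, 188, 21, 62, 46, 33]
-250 [-789, -1, 4, 5, 148, 135, 63, 36, 4]
-200 [-789, -141, 4, 4, 132, 131, 22, 22, 4]
-150 [-790, -141, 4, 25, 96, 105, 4, 567, 5]
-100 [586, -141, 4, 25, 5, 4, 4, 582, 582]
-50 [577, -1, 33, 33, 6, 5, 34, 582, 583]
0 [250, -1, 33, 31, 20, 19, 33, 582, 582]
50 [248, -1, 3, 8, 20, 20, 663, 662, 582]
100 [-786, -1, 19, 22, 20, 19, 658, 659, 582]
150 [-788, -1, 21, 29, 15, 20, 20, 582, 581]
200 [-788, -1, 20, 29, 14, 28, 30, 582, 582]
250 [-788, -1, 20, 25, 28, 29, 20, 582, 582]
300 [-788, -1, 20, 20, 19, 22, 19, 582, 581]
white [[-37.31231366 138.18580654]]
[[67.06593121 77.65286902]]
[[ 29.90464843 136.69432764]]
[[-64.28270699  71.82274307]]
(array([-6.000e-02, -6.000e-02, -6.831e+01]), array([ 0.2882, -0.287 , -0.1034]))
(array([-6.000e-02, -6.000e-02, -6.831e+01]), array([ 0.5254, -0.5263, -0.0231]))
```

```bash
python3 -m handwheel '[[[0,0,0],[0,0,-0.04],1],[[0,0,0],[0.02,-0.02,-0.08],1],[[0,0,-5],[0.05,-0.05,-0.1],1],[[0,0,-12],[0.08,-0.08,-0.1],1],[[0,0,-19],[0.11,-0.11,-0.1],1],[[0,0,-26],[0.14,-0.14,-0.1],1],[[0,0,-33],[0.17,-0.17,-0.1],1],[[0,0,-40],[0.2,-0.2,-0.1],1],[[0,0,-47],[0.23,-0.23,-0.1],1],[[0,0,-54],[0.26,-0.26,-0.1],1],[[0,0,-61],[0.288,-0.287,-0.1],1],[[0,0,-68.3],[0.288,-0.287,-0.1],1]]'
python3 - <<'E'
from h import *
print(get_obs()['joint_positions']);print(togo(list(world((0,80))[0])+[230],1.611))
E
```

```text
time: 1.3
tool_pos: [360.6, -96.4, 326.6]
tcp_rot: [3.141, -0.001, 1.622]
contact_force: [-0.4, -1.4, 0.0]
grip_width: 91.6
finger_force: 0.0
[-4.68646001e-01 -1.50041538e-02  1.68626078e+00  1.43790048e-03
  1.47070822e+00 -5.19838299e-01]
(array([ 0.02, -0.08,  0.62]), array([0.3051, 0.1345, 0.0971]))
```

```bash
python3 -m handwheel '[[[0,0,0],[0.03,0.013,0],1],[[0,0,0],[0.06,0.026,0],1],[[0,0,0],[0.09,0.04,0],1],[[0,0,0],[0.12,0.053,0.02],1],[[0,0,0],[0.15,0.066,0.04],1],[[0,0,0],[0.18,0.08,0.06],1],[[0,0,0],[0.21,0.093,0.08],1],[[0,0,0],[0.24,0.106,0.097],1],[[0,0,0.3],[0.27,0.12,0.097],1],[[0,0,0.6],[0.305,0.1345,0.097],1],[[0,0,0.6],[0.305,0.1345,0.097],1],[[0,0,0.6],[0.305,0.1345,0.097],1]]'
python3 - <<'E'
from h import *
from plant import capture
o=get_obs();print(o['tool_pos'],o['tcp_rot'])
c=capture('wrist');np.savez('w0.npz',**c);cv2.imwrite('pics/w0.png',c['image'][:,:,::-1]);print(c['fx'],c['cx'],c['cy'],np.round(c['camera_from_world'],3).tolist())
E
```

```text
time: 2.5
tool_pos: [481.7, 210.2, 228.9]
tcp_rot: [-3.14, 0.001, 1.602]
contact_force: [0.8, -0.5, 0.2]
grip_width: 92.1
finger_force: 0.0
[481.67106845 210.16703732 228.9222314 ] [-3.13999857e+00  8.21327874e-04  1.60208605e+00]
371.64829954431775 320.0461359785126 243.47240721830022 [[1.0, 0.031, -0.001, -487.631], [0.03, -0.957, 0.289, 151.6], [0.008, -0.289, -0.957, 449.406], [0.0, 0.0, 0.0, 1.0]]
```

View pics/w0.png

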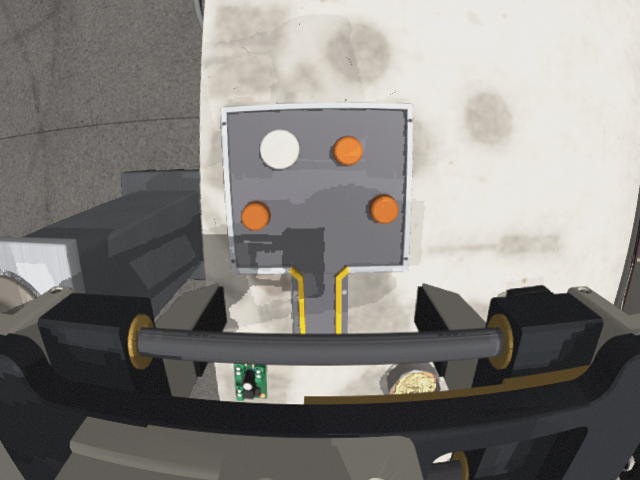

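The wrist view shows the caps at about (256,216), (348,150) and (384,209), and the white cap at (279,149). The rim corners are at (222,107), (411,104), (407,270) and (232,271), and the gate mouth is at (290–348, 268). I'll fix the tray and cap positions from this closer view.

```bash
cat >> h.py <<'E'
def fish(c,uv,z):
    T=c['camera_from_world'];R=T[:3,:3];C=-R.T@T[:3,3]
    uv=np.atleast_2d(uv).astype(float)-[c['cx'],c['cy']];r=np.hypot(*uv.T);a=r/c['fx']
    d=np.c_[uv*(np.sin(a)/np.maximum(r,1e-9))[:,None],np.cos(a)]@R
    return (C+d*((z-C[2])/d[:,2])[:,None])[:,:2]
def caps(c,zc=26,show=True):
    # top-face edge circles via ellipse of orange blob brightest part
    m,b=blobs(c,'o',(200,60,450,360),60)
    return [fish(c,ce,zc-4)[0] for a,ce,s in b]
E
python3 - <<'E'
from h import *
c=dict(np.load('w0.npz'))
m,b=blobs(c,'o',(200,60,450,360),60)
for a,ce,s in b: print('cap',ce.round(1),s,fish(c,ce,22).round(1),tray(fish(c,ce,22)).round(1))
print('white',fish(c,(279.5,149.5),21),tray(fish(c,(279.5,149.5),21)))
P=fish(c,[(222,107),(411,104),(407,270),(232,271)],17);print('corners',P.round(1),tray(P).round(1))
m,b=blobs(c,'y',(270,240,370,334),20)
for x in b: print('y',x)
for v in range(266,334,6):
    x=np.nonzero(m[v])[0]; l=x[x<320];r=x[x>=320]
    if len(l) and len(r): e=fish(c,[(l.max()+.5,v),(r.min()-.5,v)],17);print(v,tray(e).round(1).tolist())
im=c['image'][240:340,250:390,::-1];cv2.imwrite('pics/w0c.png',cv2.resize(im,None,fx=5,fy=5,interpolation=cv2.INTER_CUBIC))
E
```

```text
cap [347.5 150.4] [334 137  28  28] [[506.1 275.4]] [[ 29. 139.]]
cap [384.2 209.4] [371 196  27  27] [[545.8 218.1]] [[66.5 80.2]]
cap [254.8 216.2] [242 203  27  27] [[415.4 207. ]] [[-64.3  74.3]]
white [[439.79744004 274.4061841 ]] [[-37.2055588  140.70655986]]
corners [[380.4 317.5]
 [568.  325.9]
 [577.2 151.7]
 [388.  144.6]] [[-94.8 186.1]
 [ 92.9 187. ]
 [ 95.2  12.6]
 [-94.2  13. ]]
y (np.int32(370), array([299.94594595, 298.14054054]), array([290, 267,  15,  67], dtype=int32))
y (np.int32(366), array([338.98360656, 298.08196721]), array([336, 267,  12,  67], dtype=int32))
272 [[-20.7, 11.8], [21.9, 11.5]]
278 [[-17.6, 4.9], [17.7, 4.6]]
284 [[-16.7, -2.1], [17.7, -2.4]]
290 [[-16.9, -9.2], [17.8, -9.4]]
296 [[-17.1, -16.3], [17.8, -16.6]]
302 [[-17.3, -23.6], [17.9, -23.9]]
308 [[-17.5, -31.0], [17.9, -31.3]]
314 [[-16.6, -38.6], [18.0, -38.9]]
320 [[-16.8, -46.2], [18.0, -46.5]]
326 [[-17.0, -54.0], [18.1, -54.3]]
332 [[-17.2, -62.0], [18.2, -62.3]]
```

View pics/w0c.png

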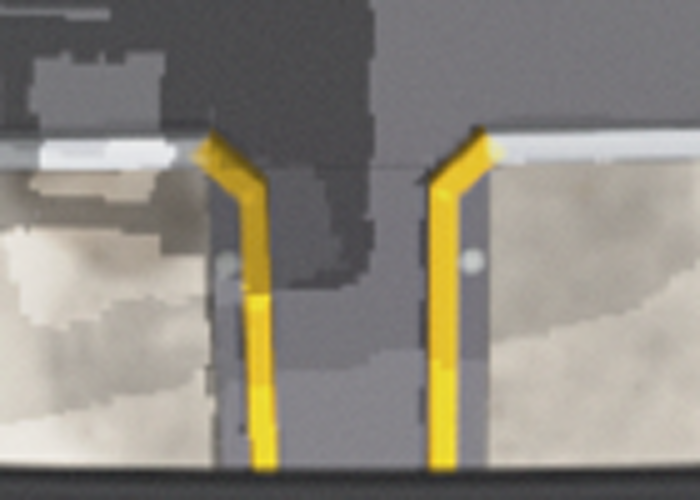

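```bash
cat >> h.py <<'E'
G=np.array([483.0,138.8])
def goto(x,y,z): 
    o=get_obs();print('at tray',tray(o['tool_pos'][:2]).round(1),'z',o['tool_pos'][2].round(1),'go',togo(list(world((x,y))[0])+[z],1.6108))
E
python3 -c "
from h import *
goto(66.3,77,60)"
```

```text
at tray [[ 1.4 70.7]] z 229.2 go (array([-0.08,  0.05, -0.56]), array([0.0071, 0.065 , 0.1691]))
```

```bash
python3 -m handwheel '[[[0,0,0],[0.001,0.02,0.02],0.43],[[0,0,-0.3],[0.003,0.04,0.05],0.43],[[0,0,-0.56],[0.007,0.065,0.08],0.43],[[0,0,-0.56],[0.007,0.065,0.12],0.43],[[0,0,-0.56],[0.007,0.065,0.15],0.43],[[0,0,-0.56],[0.007,0.065,0.17],0.43],[[0,0,-0.56],[0.007,0.065,0.17],0.43],[[0,0,-0.56],[0.007,0.065,0.17],0.43]]'
python3 - <<'E'
from h import *
from plant import capture
goto(66.3,77,20.5);print(get_obs()['grip_width'])
c=capture('wrist');cv2.imwrite('pics/w1.png',c['image'][:,:,::-1])
E
```

```text
time: 3.35
tool_pos: [547.1, 217.9, 60.4]
tcp_rot: [3.141, 0.0, 1.609]
contact_force: [0.3, 0.8, 0.2]
grip_width: 39.8
finger_force: 0.0
at tray [[67.2 76.5]] z 60.4 go (array([ 0.02,  0.01, -0.1 ]), array([ 0.0005, -0.0009,  0.0399]))
39.834262939649335
```

View pics/w1.png

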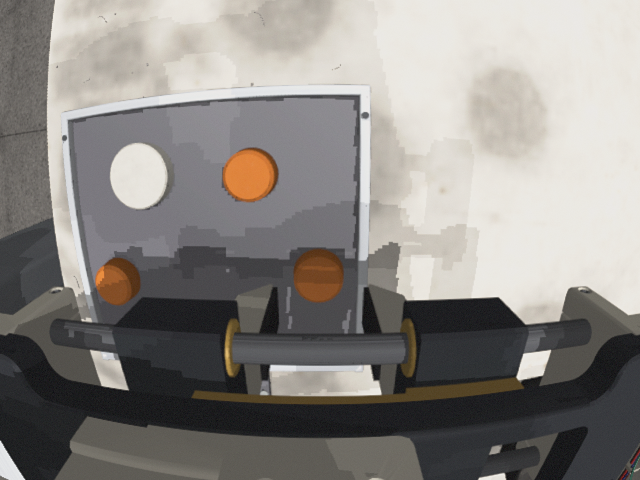

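The wrist view shows the first cap at (319,275), centred between the fingers (gap 275–365), so I'll straddle it and push it sideways.

```bash
python3 -m handwheel '[[[0,0,0],[0,-0.001,0.012],0.43],[[0,0,0],[0,-0.001,0.026],0.43],[[0,0,0],[0,-0.001,0.0395],0.43],[[0,0,0],[0,-0.001,0.0395],0.43]]'
python3 -m handwheel '[[[0,0,0],[0,-0.006,0],0.43],[[0,0,0],[0,-0.012,0],0.43],[[0,0,0],[0,-0.018,0],0.43],[[0,0,0],[0,-0.025,0],0.43],[[0,0,0],[0,-0.032,0],0.43],[[0,0,0],[0,-0.039,0],0.43],[[0,0,0],[0,-0.046,0],0.43],[[0,0,0],[0,-0.053,0],0.43],[[0,0,0],[0,-0.06,0],0.43],[[0,0,0],[0,-0.066,0],0.43],[[0,0,0],[0,-0.071,0],0.43],[[0,0,0],[0,-0.071,0],0.43]]'
python3 - <<'E'
from h import *
from plant import capture
goto(0,110,20.5)
c=capture('wrist');np.savez('w2.npz',**c);cv2.imwrite('pics/w2.png',c['image'][:,:,::-1])
c=capture('top');np.savez('t2.npz',**c)
for a,ce,s in blobs(c,'o',(230,180,420,320),20)[1]: print(a,ce,s,tray(toworld(c,ce,24)).round(1))
E
```

```text
time: 3.8
tool_pos: [544.2, 218.3, 17.6]
tcp_rot: [-3.137, 0.001, 1.61]
contact_force: [0.1, -0.1, -0.2]
grip_width: 39.5
finger_force: 0.0
time: 5.0
tool_pos: [474.1, 215.9, 20.1]
tcp_rot: [-3.141, 0.0, 1.61]
contact_force: [-0.4, -0.1, 0.7]
grip_width: 39.4
finger_force: 0.0
at tray [[-5.8 77.4]] z 20.1 go (array([-0.04,  0.01, -0.02]), array([ 0.0326,  0.0058, -0.0004]))
```

View pics/w2.png

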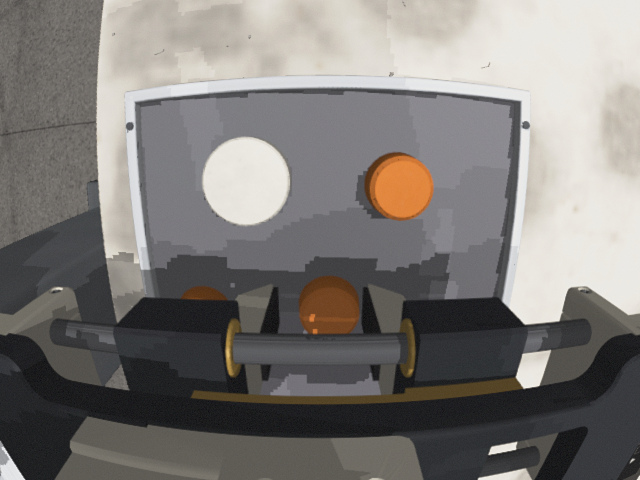

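The wrist view shows the cap at (330,305) resting on the right finger. The white cap and cap B are untouched. Next I'll centre on the lane axis, back off, narrow the gap and nest-push to the gate.

```bash
python3 -m handwheel '[[[0,0,0],[0,0.0055,-0.0005],0.46],[[0,0,0],[0.006,0.0055,-0.0005],0.46],[[0,0,0],[0.014,0.0055,-0.0005],0.46],[[0,0,0],[0.022,0.0055,-0.0005],0.46],[[0,0,0],[0.028,0.0055,-0.0005],0.4],[[0,0,0],[0.028,0.0055,-0.0005],0.26],[[0,0,0],[0.028,0.0055,-0.0005],0.26],[[0,0,0],[0.028,0.0055,-0.0005],0.26]]'
python3 -c "
from h import *
goto(0,24,20.5)"
```

```text
time: 5.9
tool_pos: [479.2, 244.0, 20.7]
tcp_rot: [-3.141, 0.0, 1.61]
contact_force: [0.5, -0.3, -0.1]
grip_width: 24.4
finger_force: 0.0
at tray [[  0.4 105.2]] z 20.7 go (array([-0.01,  0.01, -0.04]), array([-0.0812, -0.0004,  0.0002]))
```

```bash
python3 -m handwheel '[[[0,0,0],[-0.006,0,0],0.26],[[0,0,0],[-0.012,0,0],0.26],[[0,0,0],[-0.019,0,0],0.26],[[0,0,0],[-0.026,0,0],0.26],[[0,0,0],[-0.033,0,0],0.26],[[0,0,0],[-0.041,0,0],0.26],[[0,0,0],[-0.049,0,0],0.26],[[0,0,0],[-0.057,0,0],0.26],[[0,0,0],[-0.065,0,0],0.26],[[0,0,0],[-0.073,0,0],0.26],[[0,0,0],[-0.081,0,0],0.26],[[0,0,0],[-0.081,0,0],0.26]]'
python3 -m handwheel '[[[0,0,0],[0.006,0,0],0.26],[[0,0,0],[0.016,0,0],0.1],[[0,0,0],[0.016,0,0],0],[[0,0,0],[0.016,0,0],0],[[0,0,0],[0.016,0,0],0]]'
python3 - <<'E'
from h import *
from plant import capture
goto(0,-58,20.5)
c=capture('top');a=c['image'][195:315,240:410,::-1];b=capture('scene')['image'][220:310,240:410,::-1]
f=lambda q:cv2.resize(q,None,fx=3.3,fy=3.3,interpolation=cv2.INTER_CUBIC)
w=capture('wrist')['image'][200:400,180:480,::-1]
A=f(a);B=f(b)
cv2.imwrite('pics/s3.png',cv2.resize(np.vstack([B,cv2.resize(w,(B.shape[1],int(200*B.shape[1]/300)))]),None,fx=.85,fy=.85))
E
```

```text
time: 7.1
tool_pos: [482.5, 162.1, 20.7]
tcp_rot: [-3.141, 0.0, 1.609]
contact_force: [0.3, 0.3, 0.3]
grip_width: 23.9
finger_force: 0.0
time: 7.6
tool_pos: [481.8, 179.4, 20.6]
tcp_rot: [-3.142, 0.0, 1.611]
contact_force: [0.5, -0.7, -0.8]
grip_width: 0.9
finger_force: 0.0
at tray [[ 0.4 40.6]] z 20.6 go (array([-0.  ,  0.01,  0.01]), array([-0.0986, -0.0004,  0.0002]))
```

View pics/s3.png

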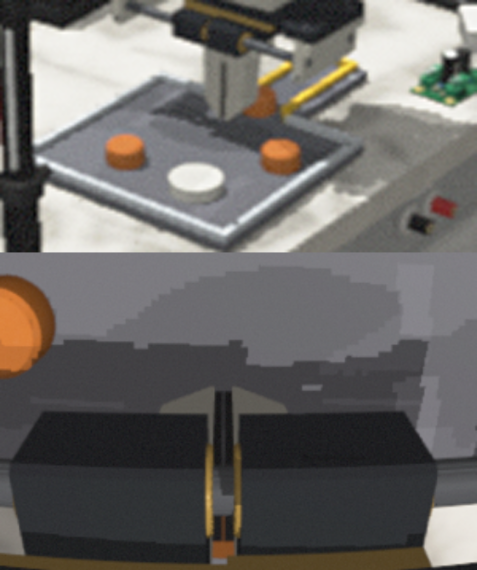

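The scene crop shows the first cap standing in the gate mouth ahead of the closed fingers. I'll push it down the lane with the flat front.

```bash
python3 -m handwheel '[[[0,0,0],[-0.006,0,0],0],[[0,0,0],[-0.014,0,0],0],[[0,0,0],[-0.022,0,0],0],[[0,0,0],[-0.03,0,0],0],[[0,0,0],[-0.038,0,0],0],[[0,0,0],[-0.046,0,0],0]]'
python3 -m handwheel '[[[0,0,0],[-0.008,0,0],0],[[0,0,0],[-0.016,0,0],0],[[0,0,0],[-0.024,0,0],0],[[0,0,0],[-0.032,0,0],0],[[0,0,0],[-0.04,0,0],0],[[0,0,0],[-0.046,0,0],0],[[0,0,0],[-0.05,0,0],0],[[0,0,0],[-0.05,0,0],0]]'
python3 - <<'E'
from h import *
from plant import capture
goto(-64.5,71,60)
for n in ('top','scene'):
    c=capture(n);np.savez(n+'4.npz',**c)
    for a,ce,s in blobs(c,'o',None,20)[1]: print(n,a,ce.round(1),s,tray(toworld(c,ce,23)).round(1))
E
```

```text
time: 8.35
tool_pos: [483.7, 132.3, 20.7]
tcp_rot: [3.142, 0.0, 1.61]
contact_force: [0.1, 0.3, -0.4]
grip_width: 0.4
finger_force: 0.1
time: 9.15
tool_pos: [485.7, 82.7, 20.7]
tcp_rot: [3.142, 0.0, 1.609]
contact_force: [-0.2, -0.4, -0.1]
grip_width: 0.1
finger_force: 0.0
at tray [[  0.5 -56.2]] z 20.7 go (array([ 0.  ,  0.01, -0.08]), array([ 0.1271, -0.0651, -0.0393]))
top 129 [279.1 239.4] [273 234  13  12] [[ 29.3 133.3]]
top 138 [312.2 283.8] [306 278  13  13] [[-64.7  68.4]]
scene 36 [355.  244.1] [351 240   9   8] [[-17.7 -64.3]]
scene 112 [284.  273.7] [278 269  13  11] [[ 20.1 142.3]]
scene 121 [339.3 275.4] [334 270  12  12] [[-73.   77.8]]
```

```bash
python3 -m handwheel '[[[0,0,0],[0.006,0,0],0],[[0,0,0],[0.02,0,-0.01],0],[[0,0,0],[0.045,0,-0.039],0.2],[[0,0,0],[0.08,-0.02,-0.039],0.43],[[0,0,0],[0.11,-0.05,-0.039],0.43],[[0,0,0],[0.127,-0.065,-0.039],0.43],[[0,0,0],[0.127,-0.065,-0.039],0.43],[[0,0,0],[0.127,-0.065,-0.039],0.43]]'
python3 - <<'E'
from h import *
from plant import capture
goto(-64.5,71,20.7)
c=capture('top');np.savez('t5.npz',**c)
for a,ce,s in blobs(c,'o',(230,180,420,320),20)[1]: print(a,ce.round(1),s,tray(toworld(c,ce,23)).round(1))
a=c['image'][195:315,240:410,::-1];w=capture('wrist')['image'][120:400,100:540,::-1]
A=cv2.resize(a,None,fx=2.59,fy=2.5,interpolation=cv2.INTER_CUBIC)[:,:440]
cv2.imwrite('pics/s5.png',np.vstack([A,w]))
E
```

```text
time: 10.05
tool_pos: [415.9, 208.6, 60.4]
tcp_rot: [3.14, -0.0, 1.612]
contact_force: [-0.5, 0.1, 0.4]
grip_width: 38.6
finger_force: 0.0
at tray [[-64.2  72.4]] z 60.4 go (array([ 0.08, -0.01,  0.09]), array([-0.0014, -0.0003,  0.0397]))
126 [279.1 239.3] [273 234  13  12] [[ 29.4 133.4]]
131 [384.1 249. ] [378 243  13  13] [[  1.1 -82.8]]
```

View pics/s5.png

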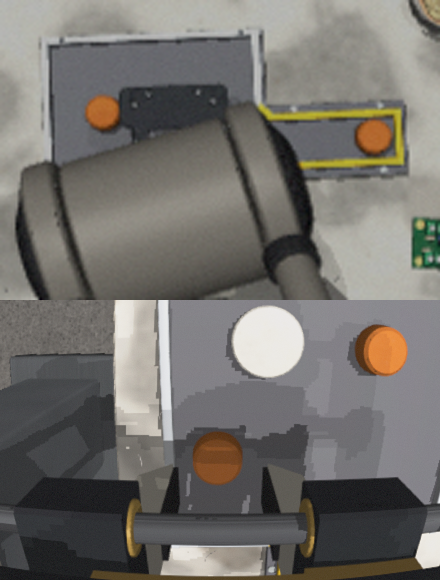

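The first cap sits in the lane about 4 mm short of the end stop. Cap C is centred between the fingers. Same routine for C, mirrored.

```bash
python3 -m handwheel '[[[0,0,0],[0,0,0.012],0.43],[[0,0,0],[0,0,0.026],0.43],[[0,0,0],[0,0,0.0395],0.43],[[0,0,0],[0,0,0.0395],0.43]]'
python3 -m handwheel '[[[0,0,0],[0,0.006,0],0.43],[[0,0,0],[0,0.012,0],0.43],[[0,0,0],[0,0.018,0],0.43],[[0,0,0],[0,0.025,0],0.43],[[0,0,0],[0,0.032,0],0.43],[[0,0,0],[0,0.039,0],0.43],[[0,0,0],[0,0.046,0],0.43],[[0,0,0],[0,0.053,0],0.43],[[0,0,0],[0,0.059,0],0.43],[[0,0,0],[0,0.065,0],0.43],[[0,0,0],[0,0.069,0],0.43],[[0,0,0],[0,0.069,0],0.43]]'
python3 -m handwheel '[[[0,0,0],[0,-0.005,0],0.46],[[0,0,0],[0.006,-0.005,0],0.46],[[0,0,0],[0.014,-0.005,0],0.46],[[0,0,0],[0.022,-0.005,0],0.46],[[0,0,0],[0.03,-0.005,0],0.4],[[0,0,0],[0.03,-0.005,0],0.26],[[0,0,0],[0.03,-0.005,0],0.26],[[0,0,0],[0.03,-0.005,0],0.26]]'
python3 - <<'E'
from h import *
from plant import capture
goto(0,24,20.7)
c=capture('scene');np.savez('s6.npz',**c)
for a,ce,s in blobs(c,'o',None,20)[1]: print(a,ce.round(1),s,(tray(toworld(c,ce,23))+[8.5,-6.5]).round(1))
E
```

```text
time: 10.55
tool_pos: [415.5, 206.5, 18.9]
tcp_rot: [-3.139, 0.001, 1.608]
contact_force: [0.5, -0.3, 0.2]
grip_width: 39.6
finger_force: 0.0
time: 11.75
tool_pos: [485.2, 210.3, 20.2]
tcp_rot: [3.141, 0.0, 1.61]
contact_force: [0.2, 0.2, 0.1]
grip_width: 39.5
finger_force: 0.0
time: 12.55
tool_pos: [478.4, 239.9, 20.1]
tcp_rot: [-3.141, 0.0, 1.61]
contact_force: [-0.2, -0.2, -0.2]
grip_width: 24.2
finger_force: 0.0
at tray [[ -0.5 101.2]] z 20.1 go (array([-0.01,  0.01, -0.03]), array([-0.0772,  0.0006, -0.0005]))
53 [354.8 242.1] [352 238   8  10] [[ -3.4 -79. ]]
119 [283.9 273.4] [278 268  13  12] [[ 29.8 134.7]]
```

```bash
python3 -m handwheel '[[[0,0,0],[-0.006,0.0005,-0.0005],0.26],[[0,0,0],[-0.012,0.0005,-0.0005],0.26],[[0,0,0],[-0.018,0.0005,-0.0005],0.26],[[0,0,0],[-0.025,0.0005,-0.0005],0.26],[[0,0,0],[-0.032,0.0005,-0.0005],0.26],[[0,0,0],[-0.039,0.0005,-0.0005],0.26],[[0,0,0],[-0.046,0.0005,-0.0005],0.26],[[0,0,0],[-0.054,0.0005,-0.0005],0.26],[[0,0,0],[-0.062,0.0005,-0.0005],0.26],[[0,0,0],[-0.07,0.0005,-0.0005],0.26],[[0,0,0],[-0.077,0.0005,-0.0005],0.26],[[0,0,0],[-0.077,0.0005,-0.0005],0.26]]'
python3 -m handwheel '[[[0,0,0],[0.006,0,0],0.26],[[0,0,0],[0.016,0,0],0.1],[[0,0,0],[0.016,0,0],0],[[0,0,0],[0.016,0,0],0],[[0,0,0],[0.016,0,0],0]]'
python3 - <<'E'
from h import *
from plant import capture
goto(0,-24.5,20.7)
c=capture('scene')
for a,ce,s in blobs(c,'o',None,10)[1]: print(a,ce.round(1),s,(tray(toworld(c,ce,23))+[8.5,-6.5]).round(1))
E
```

```text
time: 13.8
tool_pos: [482.1, 162.2, 20.7]
tcp_rot: [-3.141, 0.0, 1.609]
contact_force: [0.0, 0.2, -0.0]
grip_width: 24.1
finger_force: 0.0
time: 14.3
tool_pos: [481.2, 179.4, 20.6]
tcp_rot: [-3.142, 0.0, 1.611]
contact_force: [0.1, -0.3, 0.1]
grip_width: 0.9
finger_force: 0.0
at tray [[-0.1 40.6]] z 20.6 go (array([-0.  ,  0.01,  0.  ]), array([-0.0651,  0.0001, -0.0001]))
50 [333.4 256.4] [329 251   9  11] [[-6.   9.5]]
110 [284.  273.7] [279 268  12  12] [[ 28.5 135.8]]
```

```bash
python3 -m handwheel '[[[0,0,0],[-0.006,0,0],0],[[0,0,0],[-0.013,0,0],0],[[0,0,0],[-0.02,0,0],0],[[0,0,0],[-0.028,0,0],0],[[0,0,0],[-0.036,0,0],0],[[0,0,0],[-0.044,0,0],0],[[0,0,0],[-0.052,0,0],0],[[0,0,0],[-0.06,0,0],0],[[0,0,0],[-0.066,0,0],0],[[0,0,0],[-0.066,0,0],0]]'
python3 -c "
from h import *
goto(28.8,136,60)"
```

```text
time: 15.35
tool_pos: [484.1, 112.4, 20.7]
tcp_rot: [3.142, 0.0, 1.609]
contact_force: [-1.4, 0.5, -0.5]
grip_width: 0.3
finger_force: 0.0
at tray [[  0.  -26.5]] z 20.7 go (array([ 0.  ,  0.01, -0.1 ]), array([ 0.1625,  0.0285, -0.0393]))
```

```bash
python3 -m handwheel '[[[0,0,0],[0.006,0,0],0],[[0,0,0],[0.02,0,-0.01],0],[[0,0,0],[0.045,0,-0.039],0],[[0,0,0],[0.08,0.01,-0.039],0.26],[[0,0,0],[0.12,0.02,-0.039],0.26],[[0,0,0],[0.16,0.0285,-0.039],0.26],[[0,0,0],[0.194,0.0285,-0.039],0.26],[[0,0,0],[0.194,0.0285,-0.039],0.26],[[0,0,0],[0.194,0.0285,-0.039],0.26]]'
python3 - <<'E'
from h import *
from plant import capture
goto(28.8,167,20.7)
c=capture('top');np.savez('t7.npz',**c)
for a,ce,s in blobs(c,'o',(230,180,420,320),10)[1]: print(a,ce.round(1),s,tray(toworld(c,ce,23)).round(1))
E
```

```text
time: 16.25
tool_pos: [503.9, 309.8, 60.0]
tcp_rot: [3.142, 0.0, 1.613]
contact_force: [1.0, -0.3, -0.7]
grip_width: 23.6
finger_force: 0.0
at tray [[ 27.7 170. ]] z 60.0 go (array([0.  , 0.01, 0.14]), array([-0.003 ,  0.0011,  0.0393]))
134 [384.3 249. ] [378 243  13  13] [[  1.  -83.1]]
130 [369.9 249.7] [364 244  13  13] [[  0.7 -53.2]]
```

```bash
python3 -m handwheel '[[[0,0,0],[-0.003,0.001,0.012],0.26],[[0,0,0],[-0.003,0.001,0.026],0.26],[[0,0,0],[-0.003,0.001,0.039],0.26],[[0,0,0],[-0.003,0.001,0.039],0.26]]'
python3 -m handwheel '[[[0,0,0],[-0.006,0,0],0.26],[[0,0,0],[-0.012,0,0],0.26],[[0,0,0],[-0.018,0,0],0.26],[[0,0,0],[-0.025,0,0],0.26],[[0,0,0],[-0.032,0,0],0.26],[[0,0,0],[-0.039,0,0],0.26],[[0,0,0],[-0.046,0,0],0.26],[[0,0,0],[-0.053,0,0],0.26],[[0,0,0],[-0.06,0,0],0.26],[[0,0,0],[-0.065,0,0],0.26],[[0,0,0],[-0.069,0,0],0.26],[[0,0,0],[-0.069,0,0],0.26]]'
python3 - <<'E'
from h import *
from plant import capture
goto(28.8,80,20.7)
c=capture('scene')
for a,ce,s in blobs(c,'o',None,10)[1]: print(a,ce.round(1),s,(tray(toworld(c,ce,23))+[8.5,-6.5]).round(1))
w=capture('wrist')['image'][:,:,::-1];cv2.imwrite('pics/w7.png',w)
E
```

```text
time: 16.7
tool_pos: [504.4, 303.8, 17.8]
tcp_rot: [-3.137, 0.002, 1.609]
contact_force: [-1.1, -0.5, 0.3]
grip_width: 23.9
finger_force: 0.0
time: 17.9
tool_pos: [508.7, 235.7, 20.7]
tcp_rot: [-3.141, 0.0, 1.61]
contact_force: [0.1, -0.1, -0.2]
grip_width: 24.3
finger_force: 0.0
at tray [[29.5 95.8]] z 20.7 go (array([-0.01,  0.01, -0.07]), array([-0.0158, -0.0007, -0.    ]))
157 [349.3 244.1] [340 238  20  14] [[  0.8 -62.6]]
```

View pics/w7.png

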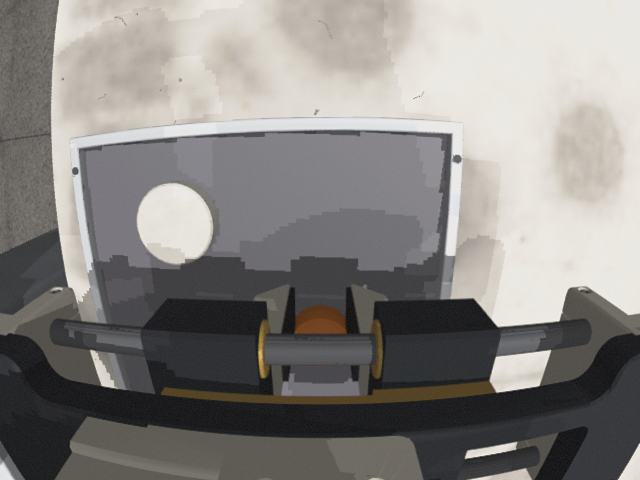

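The wrist view shows the third cap nested at (320,320) between the fingertips, and the white cap untouched. Next: straddle it, bring it to the centre line, back off, narrow.

```bash
python3 -m handwheel '[[[0,0,0],[0.003,0,0],0.48],[[0,0,0],[0.003,0,0],0.48],[[0,0,0],[0.003,0,0],0.48],[[0,0,0],[-0.006,0,0],0.48],[[0,0,0],[-0.018,0,0],0.48],[[0,0,0],[-0.018,0,0],0.43],[[0,0,0],[-0.018,-0.006,0],0.43],[[0,0,0],[-0.018,-0.013,0],0.43],[[0,0,0],[-0.018,-0.02,0],0.43],[[0,0,0],[-0.018,-0.027,0],0.43],[[0,0,0],[-0.018,-0.0345,0],0.43],[[0,0,0],[-0.018,-0.0345,0],0.43]]'
python3 -m handwheel '[[[0,0,0],[0,0.005,0],0.46],[[0,0,0],[0.006,0.005,0],0.46],[[0,0,0],[0.014,0.005,0],0.46],[[0,0,0],[0.022,0.005,0],0.46],[[0,0,0],[0.03,0.005,0],0.4],[[0,0,0],[0.03,0.005,0],0.26],[[0,0,0],[0.03,0.005,0],0.26],[[0,0,0],[0.03,0.005,0],0.26]]'
python3 - <<'E'
from h import *
goto(0,24,20.7)
E
```

```text
time: 19.2
tool_pos: [473.4, 217.0, 20.6]
tcp_rot: [-3.14, 0.0, 1.611]
contact_force: [-0.1, 0.3, -0.0]
grip_width: 39.7
finger_force: 0.0
time: 20.0
tool_pos: [478.6, 247.0, 20.6]
tcp_rot: [-3.141, 0.0, 1.61]
contact_force: [-0.6, 0.5, -0.4]
grip_width: 24.1
finger_force: 0.0
at tray [[-1.000e-01  1.083e+02]] z 20.6 go (array([-0.01,  0.01, -0.03]), array([-0.0843,  0.0001, -0.    ]))
```

```bash
python3 -m handwheel '[[[0,0,0],[-0.007,0,0],0.26],[[0,0,0],[-0.014,0,0],0.26],[[0,0,0],[-0.021,0,0],0.26],[[0,0,0],[-0.028,0,0],0.26],[[0,0,0],[-0.036,0,0],0.26],[[0,0,0],[-0.044,0,0],0.26],[[0,0,0],[-0.052,0,0],0.26],[[0,0,0],[-0.06,0,0],0.26],[[0,0,0],[-0.068,0,0],0.26],[[0,0,0],[-0.076,0,0],0.26],[[0,0,0],[-0.084,0,0],0.26],[[0,0,0],[-0.084,0,0],0.26]]'
python3 -m handwheel '[[[0,0,0],[0.006,0,0],0.26],[[0,0,0],[0.016,0,0],0.1],[[0,0,0],[0.016,0,0],0],[[0,0,0],[0.016,0,0],0],[[0,0,0],[0.016,0,0],0]]'
python3 - <<'E'
from h import *
from plant import capture
goto(0,4.5,20.7)
c=capture('scene')
for a,ce,s in blobs(c,'o',None,10)[1]: print(a,ce.round(1),s,(tray(toworld(c,ce,23))+[8.5,-6.5]).round(1))
E
```

```text
time: 21.2
tool_pos: [482.0, 162.1, 20.7]
tcp_rot: [-3.141, 0.0, 1.609]
contact_force: [0.2, 0.1, 0.7]
grip_width: 23.6
finger_force: 0.0
time: 21.7
tool_pos: [481.2, 179.4, 20.6]
tcp_rot: [-3.141, 0.0, 1.611]
contact_force: [0.5, -1.0, 0.9]
grip_width: 0.8
finger_force: 0.0
at tray [[-0.1 40.6]] z 20.6 go (array([-0.01,  0.01,  0.01]), array([-0.0361,  0.0001, -0.0001]))
27 [342.7 247.3] [341 243   7   9] [[  3.4 -40. ]]
53 [333.5 256.3] [329 251   9  11] [[-6.   9.1]]
```

```bash
python3 -m handwheel '[[[0,0,0],[-0.006,0,0],0],[[0,0,0],[-0.012,0,0],0],[[0,0,0],[-0.019,0,0],0],[[0,0,0],[-0.026,0,0],0],[[0,0,0],[-0.032,0,0],0],[[0,0,0],[-0.0365,0,0],0],[[0,0,0],[-0.0365,0,0],0]]'
python3 -m handwheel '[[[0,0,0],[0.006,0,0],0],[[0,0,0],[0.02,0,-0.01],0],[[0,0,0],[0.05,0,-0.04],0],[[0,0,0],[0.09,0,-0.08],0],[[0,0,0],[0.13,0,-0.1],0],[[0,0,0],[0.16,0,-0.1],0],[[0,0,0],[0.16,0,-0.1],0],[[0,0,0],[0.16,0,-0.1],0]]'
python3 - <<'E'
from h import *
from plant import capture
c=capture('top');np.savez('t9.npz',**c)
for a,ce,s in blobs(c,'o',(230,180,420,320),10)[1]: print(a,ce.round(1),s,tray(toworld(c,ce,23)).round(1))
cv2.imwrite('pics/t9.png',cv2.resize(c['image'][195:315,240:410,::-1],None,fx=4.7,fy=4.7,interpolation=cv2.INTER_CUBIC))
E
```

```text
time: 22.45
tool_pos: [482.9, 142.0, 20.7]
tcp_rot: [-3.142, 0.0, 1.609]
contact_force: [0.4, 1.1, 0.9]
grip_width: 0.5
finger_force: 0.0
time: 23.25
tool_pos: [475.6, 303.8, 120.9]
tcp_rot: [-3.141, 0.0, 1.613]
contact_force: [0.4, -1.3, 0.3]
grip_width: 0.5
finger_force: 0.0
133 [384.3 248.9] [378 243  13  13] [[  1.2 -83.2]]
129 [355.4 250.3] [349 244  13  13] [[  0.6 -23.3]]
131 [370.  249.7] [364 244  13  13] [[  0.7 -53.5]]
```

View pics/t9.png

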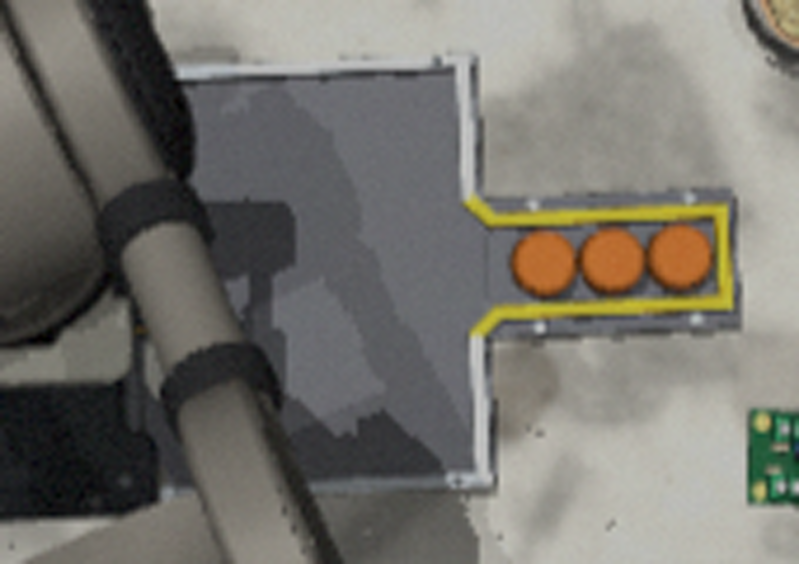

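The top view shows all three caps in a row inside the lane, at crop (544,262), (613,260) and (681,257). The last one is wholly past the gate line at crop x≈490, and the arm is clear, so I'll hand in.

```bash
python3 -c "
from plant import close_job
print(close_job())"
```

```text
the job is handed in; nothing more can be done
None
```

All three orange caps stand in a row inside the lane, about 21, 51 and 81 mm past the gate. They were only pushed, the white cap and the things round the tray were left alone, and the job was handed in at about 23 s; no verdict was returned.

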